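# Take a moisture reading on the chopping board

## Task

Take the yellow moisture meter out of its dock and take a reading on the chopping board at the test ring that the orange marker stands beside: hold the meter upright with its tip on the dot in the middle of that ring, pressed lightly so that the spring tip is pushed about halfway in. Do not touch the tip to the blue marker's ring or press hard, and leave the markers and everything else standing where they are. Finish while still holding the meter there, in the gripper and steady; do not let go.

Things in the scene. Friction and masses are not known exactly. Their poses are not given: they have to be found in the camera images.
- meter: Wood moisture meter, about 0.12 kg, upright in its dock: yellow housing 26 (x) x 36 (y) x 100 (z) mm, green display on its -x face. Origin: centre of the housing's underside, which rests on the dock's top; z up. Below it a steel barrel (12 mm diameter) reaches 35 mm down, then the brass spring tip, ending 55 mm below the origin when out. Grip the housing from above, across x or y, and lift.
- tip (a point): Lowest point of the meter's rounded brass tip (8 mm diameter), on the meter's z axis; it moves with the spring plunger.
- plunger (a joint): How far the spring tip is pushed into the barrel, m: 0 = fully out, 0.012 = bottomed. The spring takes about 1 N to start, 3 N halfway (0.006) and 5 N at the bottom.
- dock: Grey block on a black rubber foot, fixed, 56 x 56 x 62 mm (foot 60 x 60), with an upright through hole of 15 mm for the barrel. Origin: centre of its underside on the worktop.
- board: Light wooden chopping board with dark end strips, fixed on the worktop, 220 (x) x 130 (y) x 18 (z) mm. Origin: centre of its underside; z up. Its top carries two black test rings (24 mm inside diameter, with a 6 mm dot in the middle).
- spot_a (a point): Middle of one test ring, on the board's top: 55 mm along the board's +x and 10 mm along +y from its middle.
- spot_b (a point): Middle of the other test ring, on the board's top: 55 mm along the board's -x and 10 mm along +y from its middle.
- due_marker: Loose orange plastic marker, a disc 26 mm in diameter and 14 mm high with a small knob, standing on the board 52 mm from the test ring whose reading is due, on the board's -y side of it. Which ring that is changes from start to start. Origin: centre of its underside.
- done_marker: Loose blue plastic marker of the same shape, standing likewise 52 mm from the other ring, which has been read already. Origin: centre of its underside.
- jam_jar: Jam jar with a red lid, 65 x 69 x 86 mm, a bystander. Origin: centre of its underside.
- egg_timer: Red and cream egg timer, 60 x 60 x 46 mm, a bystander. Origin: centre of its underside.
- matchbox: Small red and yellow matchbox, 36 x 54 x 14 mm, a bystander. Origin: centre of its underside.
There are look-alikes about, which are no part of the job. What is shaped like the meter but pink or turquoise is not meant.

How it is judged:
By the outcome, as a careful person would: the job done as asked, in the order asked, and still so for the second after the job is handed in, while the arm keeps its last pose, push and grip.
It also fails if it takes over 37 s, if anything falls off the work surface, if the arm or the gripper's body presses on something with over 40 N, if the wrist force passes 120 N, or if a joint passes its speed limit or range.

## Robot

A 6-joint arm with a two-finger parallel gripper is mounted at the origin on a cart in front of the work surface, level with it; the furniture and walls round the work are solid. World frame = base frame: x ahead of the robot, y to its left, z up, the work surface at z = 0. Lengths are in m, angles in rad, forces in N, time in s.
With the tool pointing down it reaches from about 0.3 to 0.825 m from the base axis. Payload 5.4 kg.
Tool frame: the origin (TCP) lies at the very end of the fingers, on their centre line; the grasp point (between the pads) lies 19 mm behind it; z points along the fingers, y is the line along which they close (so a half turn about z gives the same grasp; the last joint's range is limited). The gripper opens to 92 mm and grips with 3 to 60 N. Pads are 20 mm wide; open, the fingers measure 128 mm over their backs; the gripper's body (75 mm by 189 mm) begins 69 mm behind the grasp point.
Start: joints at [-1.347, 0.158, 1.597, -0, 1.386, -0.21], TCP at [0.242, -0.522, 0.215] pointing down, gripper open.
Joint ranges: [-2.91, 2.91], [-0.94, 2.29], [0.18, 2.7], [-1.29, 4.43], [0.17, 2.64], [-3, 3]. Speed limits (rad/s): [2.57, 2.57, 3.14, 3.14, 3.14, 3.14].

## Interface

Orientations are given as a unit quaternion [x, y, z, w].
In Python, from cell import arm gives the robot as it stands. The module is installed in compiled form; this text tells all that it offers.
- The arm moves only by the tool step_arm, never from a script. Its argument "steps" is a list of rows, each a list of 4 numbers: the shift along the world's x, y, z as a fraction of full scale, then the turn about the world's z as a fraction of full scale. A call has 1 to 8 rows; each row is the pose to reach, as a shift and turn from the pose commanded when the call began; what a row does not reach only later rows make up. Full scale, the value 1, is 0.25 m for a shift and 1.5 rad for a turn. A row lasts 1/12 s, in which the tool goes at most 41.7 mm and 7.16 degrees, less where a joint would pass 70% of its speed; a pose out of reach is approached as far as the arm can. A call with a number of a shift or a turn outside -1 to 1 is refused whole. A call with a gripper value outside its range is refused whole. "grip" is the opening, from -1 (shut) to 1 (fully open), set as the call begins (left out, the last holds). The fingers move at their own pace and stop on an object; "newtons" is the grip in N (left out, the last holds). Time passes only in rows, so rows that repeat a pose let the fingers close. It gives the time, the measured TCP pose, the force, the opening and the grip force at its end, in the units of the state.
- arm.read_state(): the state, without advancing time (a new reading comes with each control period).
- arm.camera(name): name is "scene" or "top" or "wrist"; returns a dict with "frame" (420x560x3 uint8, red, green, blue), "z_map" (420x560 float32, m along the optical axis (not along the pixel's ray), 0 where there is no reading), "fx", "fy", "cx", "cy" (pixels), "camera_from_world" (4x4, takes a point from world to camera coordinates); the wrist camera has in their place "mount" (4x4, takes a point from camera to tool coordinates, whose origin is the TCP and whose axes are the flange's). Camera axes: x right, y up, looking along -z (the intrinsics and any distortion apply to the point x, -y, -z); pixel columns grow to the right and rows downward; lengths in m; the calibration is good to about 2 mm. A picture is of the moment at which its call begins: read the wrist's pose just before it.
- arm.hand_in(): hands the job in; it is judged then, once.
The state is a dict: "time": time; "joints": joint angles; "dq": joint speeds; "joint_torque": joint torques, N m; "position": TCP position; "eef_rot": TCP orientation; "wrist_force": force on the tool from outside, world axes, zero at the start; "ft_torque": the same for the moment, N m; "finger_gap": finger opening in m; "grasp_force": force on a finger pad.
Only numpy, scipy, OpenCV 4.12 (cv2) and the standard library are available. Lean on these libraries where they do the work, as an engineer would, in place of code of your own. Each camera call takes 0.05 s, during which the arm holds its last target. There are 200 camera calls.

## Working session

There is one attempt and no reset: what is moved stays moved. The work goes in short steps, Python scripts to look and compute and a tool call to move; the robot and the scene stay as the last step left them, time stands still between calls to the robot, and variables do not carry over. Pictures are saved under pics/ and viewed, at most 10 in all, crops included, and the job is handed in when it is done.

Besides the shell and the picture viewer there is one more tool, called after "Request:" by a JSON object that holds its "api" and its "payload", one argument or row to a line. step_arm: Moves the arm, as the interface text tells. Its arguments: {"type":"object","properties":{"steps":{"type":"array","items":{"type":"array","items":{"type":"number","minimum":-1,"maximum":1}}},"grip":{"type":"number"},"newtons":{"type":"number"}},"required":["steps"]}

```bash
mkdir -p pics; python3 - <<'E'
from cell import arm
import cv2,numpy as np,pickle
s=arm.read_state();print(s)
d={}
for n in("scene","top"):
    c=arm.camera(n);d[n]=c
    cv2.imwrite(f"pics/{n}1.png",c["frame"][:,:,::-1]);print(n,[c[k] for k in c if k not in("frame","z_map")],list(c))
pickle.dump(d,open("c1.pkl","wb"))
E
```

```text
{'time': 0.0, 'joints': array([-1.34709076e+00,  1.59055506e-01,  1.59822134e+00,  2.55938144e-05,
        1.38614427e+00, -2.10116118e-01]), 'dq': array([ 7.45093403e-05, -9.64163328e-06,  1.15241462e-03, -3.48364798e-04,
        7.36615406e-04, -1.49900517e-03]), 'joint_torque': array([ 2.69305310e-03, -3.85572839e+01, -3.22106409e+01,  7.03094364e-02,
        3.77968512e-02, -1.20835325e-04]), 'position': array([ 0.24153877, -0.52114022,  0.21362072]), 'eef_rot': array([ 9.76567037e-01,  2.15211491e-01,  6.36501366e-06, -9.14295927e-04]), 'wrist_force': array([0.75644203, 0.51724253, 0.15552008]), 'ft_torque': array([ 0.00676597, -0.02032753,  0.00637765]), 'grasp_force': 0.0, 'finger_gap': 0.09202390393293813}
scene [493.31493679560924, 493.31493679560924, 285.2428663563655, 214.89642023709777, array([[-0.10823395, -0.99396631,  0.01778724, -0.10139764],
       [ 0.66770371, -0.05942773,  0.74205128, -0.41771731],
       [-0.73651691,  0.09219175,  0.6701071 , -0.97397053],
       [ 0.        ,  0.        ,  0.        ,  1.        ]])] ['frame', 'z_map', 'fx', 'fy', 'cx', 'cy', 'camera_from_world']
top [455.94744184091115, 455.94744184091115, 271.08975924399107, 208.04258691626282, array([[-0.02635431, -0.99957834, -0.0121897 , -0.1640129 ],
       [ 0.99716316, -0.02714677,  0.07020466, -0.54444849],
       [-0.07050597, -0.01030492,  0.99745813, -1.01341017],
       [ 0.        ,  0.        ,  0.        ,  1.        ]])] ['frame', 'z_map', 'fx', 'fy', 'cx', 'cy', 'camera_from_world']
```

View pics/scene1.png

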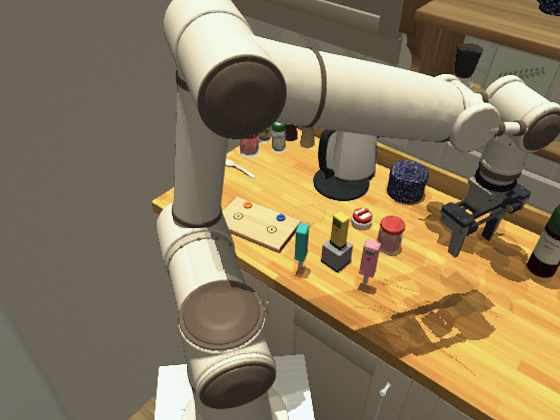

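View pics/top1.png

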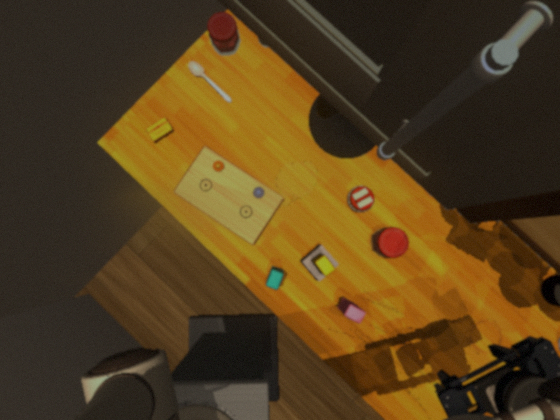

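The top view shows the orange marker at (218,166), next to the ring at (206,185). The blue one is at (258,192), next to the ring at (246,212). The yellow meter is in its dock at about (323,264), with the turquoise look-alike at (275,279) and the pink one at (352,311).

```bash
cat > h.py <<'E'
import numpy as np,cv2
def ray(c,u,v,z):
    T=c["camera_from_world"];R=T[:3,:3];o=-R.T@T[:3,3]
    d=R.T@np.array([(u-c["cx"])/c["fx"],-(v-c["cy"])/c["fy"],-1.])
    return o+d*(z-o[2])/d[2]
def cloud(c):
    T=c["camera_from_world"];R=T[:3,:3];o=-R.T@T[:3,3]
    v,u=np.mgrid[:420,:560];z=c["z_map"]
    p=np.stack([(u-c["cx"])/c["fx"]*z,-(v-c["cy"])/c["fy"]*z,-z],-1)
    return p@R+o
def blobs(c,lo,hi,roi,amin=15):
    x0,y0,x1,y1=roi;h=cv2.cvtColor(c["frame"],cv2.COLOR_RGB2HSV)[y0:y1,x0:x1]
    m=cv2.inRange(h,lo,hi);q,_=cv2.findContours(m,cv2.RETR_EXTERNAL,cv2.CHAIN_APPROX_NONE)
    return [k+np.array([x0,y0]) for k in q if cv2.contourArea(k)>=amin]
E
python3 - <<'E'
import pickle;from h import *
np.set_printoptions(precision=4,suppress=True)
d=pickle.load(open("c1.pkl","rb"))
c=d["top"];P=cloud(c)
for n,(u,v) in dict(ringA=(206,185),ringB=(246,212),orange=(218,166),blue=(258,192),meter=(325,265),dock=(312,258),turq=(275,279),pink=(352,311),timer=(362,198),jar=(392,242),match=(160,130),work=(230,250)).items():
    print(n,P[v,u],c["frame"][v,u],cv2.cvtColor(c["frame"],cv2.COLOR_RGB2HSV)[v,u])
im=cv2.resize(c["frame"][:,:,::-1][140:330,160:380],None,fx=3.6,fy=3.1578,interpolation=cv2.INTER_CUBIC)
im=cv2.convertScaleAbs(im,alpha=1.5);cv2.imwrite("pics/crop1.png",im)
s=d["scene"];Q=cloud(s)
for n,(u,v) in dict(meter=(340,222),dock=(337,248),dotA=(238,216),dotB=(271,229)).items(): print("scene",n,Q[v,u])
E
```

```text
ringA [ 0.5966 -0.0317  0.0167] [129 110  60] [ 22 136 129]
ringB [ 0.5324 -0.1216  0.0182] [132 117  63] [ 23 133 132]
orange [ 0.6368 -0.0618  0.0324] [152 113  34] [ 20 198 152]
blue [ 0.576  -0.1502  0.0289] [ 99 105 125] [113  53 125]
meter [ 0.417  -0.2808  0.1635] [160 165  32] [ 31 206 165]
dock [ 0.4268 -0.2641  0.0599] [92 78 60] [17 89 92]
turq [ 0.3922 -0.1839  0.1573] [ 45 148 124] [ 83 177 148]
pink [ 0.327  -0.3307  0.1538] [164 120 132] [172  68 164]
timer [ 0.5545 -0.379   0.0473] [142  51  28] [  6 205 142]
jar [ 0.4569 -0.43    0.0884] [164  43  27] [  4 213 164]
match [0.7274 0.0728 0.0142] [164 141  30] [ 25 208 164]
work [ 0.4474 -0.0819  0.0012] [161 112  22] [ 19 220 161]
scene meter [ 0.401  -0.2757  0.1569]
scene dock [ 0.4052 -0.2776  0.0625]
scene dotA [ 0.5912 -0.0314  0.0243]
scene dotB [ 0.5347 -0.1202  0.0195]
```

View pics/crop1.png

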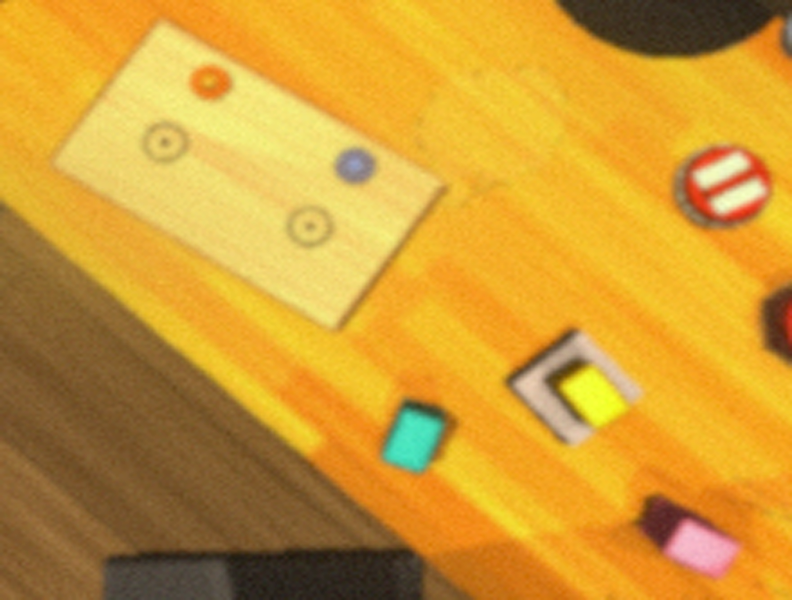

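```bash
cat > m.py <<'E'
import pickle;from h import *
np.set_printoptions(precision=4,suppress=True)
d=pickle.load(open("c1.pkl","rb"));c=d["top"];s=d["scene"]
k=max(blobs(c,(25,140,110),(36,255,255),(305,245,345,290)),key=cv2.contourArea)
p=np.array([ray(c,u,v,.162)[:2] for u,v in k[:,0]]).astype(np.float32)
r=cv2.minAreaRect(p);b=cv2.boxPoints(r);print("meter",r[0],np.array(r[1])*1e3,r[2]);print([np.degrees(np.arctan2(*(b[i+1]-b[i])[::-1])).round(1) for i in(0,1)],[np.linalg.norm(b[i+1]-b[i]) for i in(0,1)])
# dock top outline
hs=cv2.cvtColor(c["frame"],cv2.COLOR_RGB2HSV)
P=cloud(c);m=((P[...,2]>.05)&(P[...,2]<.175)&(np.hypot(P[...,0]-.41,P[...,1]+.28)<.05))
q=P[m&(P[...,2]<.07)][:,:2].astype(np.float32);print("dock",cv2.minAreaRect(q))
# dots: darkest centroid
def dot(c,u,v,z,w=3):
    g=cv2.GaussianBlur(cv2.cvtColor(c["frame"],cv2.COLOR_RGB2GRAY),(3,3),0).astype(float)[v-w:v+w+1,u-w:u+w+1]
    wt=np.clip(np.percentile(g,60)-g,0,None);Y,X=np.mgrid[v-w:v+w+1,u-w:u+w+1]
    uu,vv=(wt*X).sum()/wt.sum(),(wt*Y).sum()/wt.sum();return (uu,vv),ray(c,uu,vv,z)
for n,a in(("A",(206,185)),("B",(246,212))): print(n,dot(c,*a,.018))
for n,a in(("A",(238,216)),("B",(271,229))): print("sc",n,dot(s,*a,.018))
for lo,hi,n in(((8,160,110),(19,255,255),"or"),((100,30,60),(135,255,255),"bl")):
    for k in blobs(c,lo,hi,(200,150,280,205),8): M=cv2.moments(k);print(n,ray(c,M["m10"]/M["m00"],M["m01"]/M["m00"],.032),cv2.contourArea(k))
k=max(blobs(s,(22,140,110),(34,255,255),(325,205,355,250)),key=cv2.contourArea);print(cv2.boundingRect(k))
E
python3 m.py
```

```text
meter (0.41642582416534424, -0.27988794445991516) [33.2256 23.9074] 35.114585876464844
[np.float32(-54.9), np.float32(35.1)] [np.float32(0.023907412), np.float32(0.033225592)]
dock ((0.41529446840286255, -0.28162044286727905), (0.05606798082590103, 0.05586713179945946), 39.56662368774414)
A ((np.float64(206.01704545454547), np.float64(184.71022727272728)), array([ 0.5971, -0.0319,  0.018 ]))
B ((np.float64(246.17123287671234), np.float64(211.93150684931507)), array([ 0.5326, -0.1219,  0.018 ]))
sc A ((np.float64(238.28054567022537), np.float64(217.12692763938315)), array([ 0.5933, -0.032 ,  0.018 ]))
sc B ((np.float64(270.9118017639647), np.float64(229.71482570348593)), array([ 0.5335, -0.1199,  0.018 ]))
or [ 0.6378 -0.0617  0.032 ] 87.0
or [ 0.6406 -0.1087  0.032 ] 395.5
(325, 208, 27, 15)
```

Request:
{"api": "step_arm", "payload": {
  "steps": [
    [0.698,0.967,0.14,0.12],
    [0.698,0.967,0.14,0.12],
    [0.698,0.967,0.14,0.12],
    [0.698,0.967,0.14,0.12],
    [0.698,0.967,0.14,0.12],
    [0.698,0.967,0.14,0.12],
    [0.698,0.967,0.14,0.12],
    [0.698,0.967,0.14,0.12]
  ],
  "grip": 1
}}

```text
time: 0.77
position: [0.4188, -0.2755, 0.2503]
eef_rot: [0.952, 0.305, 0.001, -0.0]
wrist_force: [0.2, -0.3, -0.0]
finger_gap: 0.092
grasp_force: 0.0
```

Request:
{"api": "step_arm", "payload": {
  "steps": [
    [0,0,0,0],
    [0,0,0,0],
    [0,0,0,0],
    [0,0,0,0]
  ]
}}

```text
time: 1.1
position: [0.4152, -0.2812, 0.2491]
eef_rot: [0.954, 0.301, -0.0, -0.0]
wrist_force: [0.8, -0.0, -0.0]
finger_gap: 0.0918
grasp_force: 0.0
```

```bash
cat > w.py <<'E'
import sys,pickle;from cell import arm;from h import *
from scipy.spatial.transform import Rotation as Ro
np.set_printoptions(precision=4,suppress=True)
s=arm.read_state();c=arm.camera("wrist")
T=np.eye(4);T[:3,:3]=Ro.from_quat(s["eef_rot"]).as_matrix();T[:3,3]=s["position"]
c["camera_from_world"]=np.linalg.inv(T@c["mount"]);pickle.dump(c,open(sys.argv[1]+".pkl","wb"))
cv2.imwrite(f"pics/{sys.argv[1]}.png",c["frame"][:,:,::-1])
print(s["time"],s["position"],s["eef_rot"],s["joints"],s["wrist_force"],s["finger_gap"],s["grasp_force"])
E
python3 w.py w1
```

```text
1.1 [ 0.4152 -0.2812  0.2491] [ 0.9536  0.301  -0.0004 -0.0003] [-0.8365 -0.0568  1.7523 -0.0004  1.447   0.1228] [ 0.8078 -0.0384 -0.0003] 0.09175943220055995 0.0
```

View pics/w1.png

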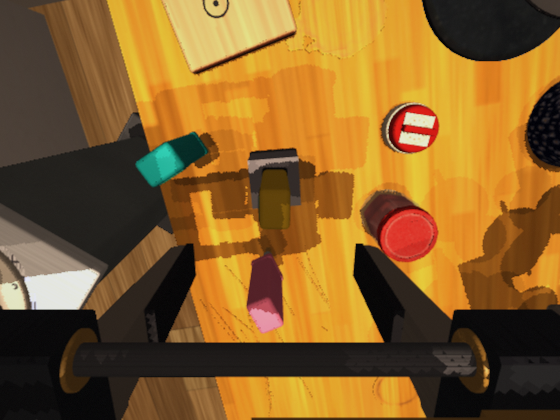

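The wrist view shows the meter between the open fingers, its top around (275,212) and in the gripper's shadow. The dock is at (275,175), with the jar and both look-alikes clear of it.

```bash
python3 - <<'E'
import pickle;from h import *
np.set_printoptions(precision=4,suppress=True)
c=pickle.load(open("w1.pkl","rb"));P=cloud(c)
near=np.hypot(P[...,0]-.416,P[...,1]+.281)<.06
for n,lo,hi in(("meter",.152,.175),("dock",.054,.069)):
    m=near&(P[...,2]>lo)&(P[...,2]<hi);v,u=np.where(m);print(n,m.sum(),u.min(),u.max(),v.min(),v.max(),np.median(P[m][:,2]))
    r=cv2.minAreaRect(P[m][:,:2].astype(np.float32));print(r)
h=cv2.cvtColor(c["frame"],cv2.COLOR_RGB2HSV);print(h[205:232:4,275],h[212,255:296:4])
T=c["camera_from_world"];print("campos",-T[:3,:3].T@T[:3,3])
E
```

```text
meter 1310 259 290 186 228 0.16222504507773297
((0.4180169105529785, -0.2820594608783722), (0.035164009779691696, 0.02641264721751213), 34.37286376953125)
dock 1343 248 300 155 208 0.06260763730892799
((0.41755232214927673, -0.282859742641449), (0.05670050531625748, 0.05615849047899246), 39.43583297729492)
[[ 19 228  95]
 [ 20 225  95]
 [ 20 225  95]
 [ 20 231  94]
 [ 20 228  94]
 [ 19 225  94]
 [ 15 219  98]] [[ 15 216 139]
 [ 23 193  58]
 [ 20 222  94]
 [ 19 225  95]
 [ 20 225  95]
 [ 20 225  95]
 [ 19 228  95]
 [ 20 226 114]
 [ 19 221 113]
 [ 14 219 143]
 [ 15 213 147]]
campos [ 0.4855 -0.2344  0.4199]
```

Request:
{"api": "step_arm", "payload": {
  "steps": [
    [0.007,0,-0.2,0],
    [0.007,0,-0.35,0],
    [0.007,0,-0.46,0],
    [0.007,0,-0.53,0],
    [0.007,0,-0.545,0],
    [0.007,0,-0.545,0],
    [0.007,0,-0.545,0]
  ]
}}

```text
time: 1.73
position: [0.4183, -0.2812, 0.1146]
eef_rot: [0.953, 0.302, 0.0, 0.001]
wrist_force: [-0.6, -1.0, -0.2]
finger_gap: 0.092
grasp_force: 0.0
```

Request:
{"api": "step_arm", "payload": {
  "steps": [
    [0,0,0,0],
    [0,0,0,0],
    [0,0,0,0],
    [0,0,0,0],
    [0,0,0,0],
    [0,0,0,0],
    [0,0,0,0],
    [0,0,0,0]
  ],
  "grip": -1,
  "newtons": 25
}}

```text
time: 2.4
position: [0.4179, -0.2799, 0.1133]
eef_rot: [0.953, 0.302, -0.0, -0.0]
wrist_force: [0.0, -0.3, -0.2]
finger_gap: 0.041
grasp_force: 0.0
```

Request:
{"api": "step_arm", "payload": {
  "steps": [
    [0,0,0,0],
    [0,0,0,0],
    [0,0,0,0],
    [0,0,0,0],
    [0,0,0,0],
    [0,0,0,0]
  ]
}}

```text
time: 2.9
position: [0.4179, -0.2799, 0.1133]
eef_rot: [0.953, 0.302, -0.0, -0.0]
wrist_force: [-0.5, -0.1, -1.2]
finger_gap: 0.0262
grasp_force: 25.0
```

Request:
{"api": "step_arm", "payload": {
  "steps": [
    [0,0,0.05,0],
    [0,0,0.12,0],
    [0,0,0.2,0],
    [0,0,0.3,0],
    [0,0,0.36,0],
    [0,0,0.36,0],
    [0,0,0.36,0],
    [0,0,0.36,0]
  ]
}}

```text
time: 3.57
position: [0.4173, -0.2794, 0.2018]
eef_rot: [0.953, 0.302, -0.001, -0.001]
wrist_force: [-0.6, 0.5, -1.4]
finger_gap: 0.0258
grasp_force: 25.0
```

```bash
python3 w.py w2; python3 - <<'E'
from cell import arm;import cv2,pickle
c=arm.camera("scene");pickle.dump(c,open("s2.pkl","wb"))
a=c["frame"][160:290,200:400,::-1]
b=cv2.imread("pics/w2.png")
a=cv2.resize(a,(560,364));b=cv2.resize(b,(315,236))
import numpy as np;o=np.zeros((600,560,3),np.uint8);o[:364]=a;o[364:,:315]=b;cv2.imwrite("pics/both2.png",o)
E
```

```text
3.5667 [ 0.4173 -0.2794  0.2018] [ 0.9533  0.3021 -0.0005 -0.0011] [-0.831  -0.0202  1.8107 -0.      1.3534  0.126 ] [-0.6232  0.4664 -1.4266] 0.025780807679780037 24.991200864315033
```

View pics/both2.png

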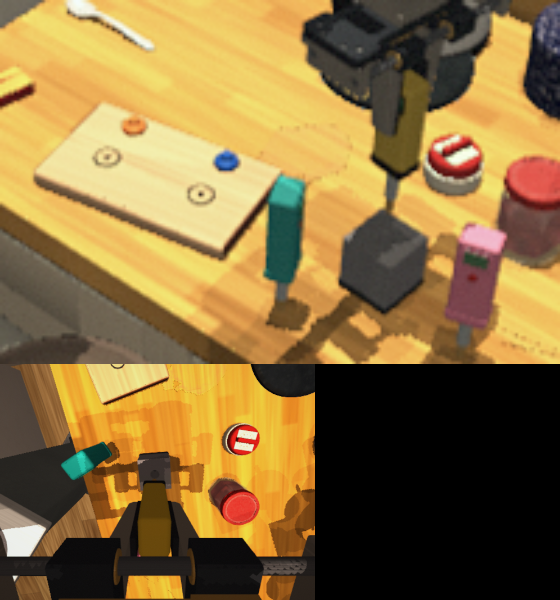

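The scene half shows the meter clear of its dock and upright, with the tip at about (339,234) in the full image. The markers and look-alikes haven't moved.

Request:
{"api": "step_arm", "payload": {
  "steps": [
    [0.08,0.12,0,0],
    [0.19,0.27,0,0],
    [0.29,0.41,0,0],
    [0.4,0.56,0,0],
    [0.51,0.71,0,0],
    [0.61,0.85,0,0],
    [0.67,0.94,0,0],
    [0.71,0.99,0,0]
  ]
}}

```text
time: 4.33
position: [0.5964, -0.0279, 0.2017]
eef_rot: [0.953, 0.304, -0.0, -0.001]
wrist_force: [1.3, -0.8, -1.2]
finger_gap: 0.0261
grasp_force: 25.0
```

Request:
{"api": "step_arm", "payload": {
  "steps": [
    [0,0,0,0],
    [0,0,-0.06,0],
    [0,0,-0.12,0],
    [0,0,-0.16,0],
    [0,0,-0.16,0],
    [0,0,-0.16,0],
    [0,0,-0.16,0],
    [0,0,-0.16,0]
  ]
}}

```text
time: 5.0
position: [0.596, -0.033, 0.1645]
eef_rot: [0.953, 0.302, 0.001, 0.0]
wrist_force: [0.8, -0.8, -1.9]
finger_gap: 0.0261
grasp_force: 25.0
```

```bash
python3 w.py w3; python3 - <<'E'
from cell import arm;import cv2,pickle,numpy as np
d={n:arm.camera(n) for n in("scene","top")};pickle.dump(d,open("c3.pkl","wb"))
a=cv2.resize(d["scene"]["frame"][170:250,190:310,::-1],(480,320),interpolation=cv2.INTER_CUBIC)
t=cv2.resize(d["top"]["frame"][140:240,160:290,::-1],(320,246),interpolation=cv2.INTER_CUBIC)
b=cv2.imread("pics/w3.png");b=cv2.resize(b[60:260,160:400],(480,400)) 
o=np.zeros((600,800,3),np.uint8);o[:400,:480]=b;o[:246,480:]=t;o[400:,:480]=a[60:260];cv2.imwrite("pics/both3.png",o)
E
```

```text
5.0 [ 0.596  -0.033   0.1645] [0.9533 0.3019 0.0008 0.0005] [-0.2575  0.2535  1.5881 -0.      1.2982  0.6999] [ 0.8265 -0.7547 -1.8899] 0.026114673529703578 24.991118609905243
```

View pics/both3.png

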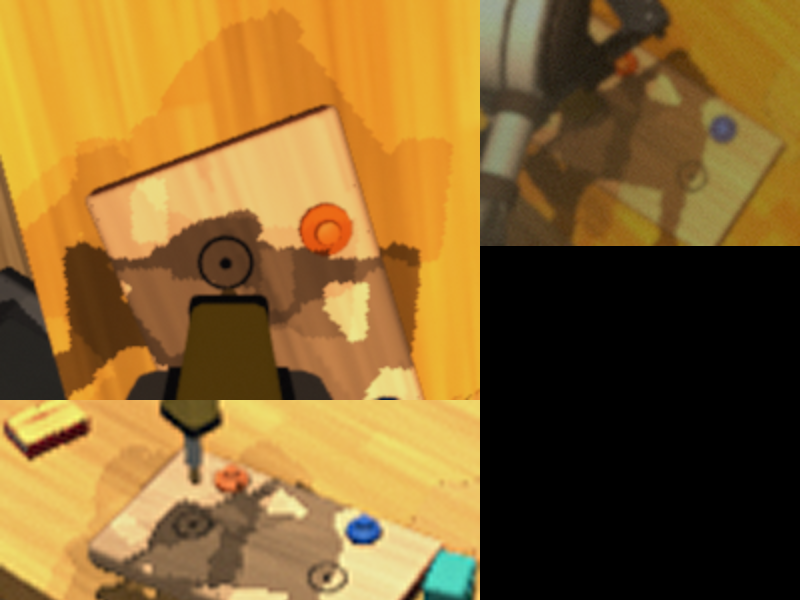

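The wrist crop (top left) puts the due ring's dot at about (272,191) in the full image, with the brass tip just above the housing edge at about (274,205). The scene crop puts the tip at about (238,205) and the dot at about (238,216).

```bash
python3 - <<'E'
import pickle;from h import *
np.set_printoptions(precision=4,suppress=True)
w=pickle.load(open("w3.pkl","rb"));d=pickle.load(open("c3.pkl","rb"));s=d["scene"]
def dot(c,u,v,w):
    g=cv2.cvtColor(c["frame"],cv2.COLOR_RGB2GRAY).astype(float)[v-w:v+w+1,u-w:u+w+1]
    wt=np.clip(np.percentile(g,50)-5-g,0,None);Y,X=np.mgrid[v-w:v+w+1,u-w:u+w+1]
    return (wt*X).sum()/wt.sum(),(wt*Y).sum()/wt.sum()
a=dot(w,272,191,5);print("dot w",a,ray(w,*a,.018),cloud(w)[196,268])
b=dot(s,238,216,3);print("dot s",b,ray(s,*b,.018))
# scene tip: print barrel rows
g=s["frame"].astype(int);Q=cloud(s)
for v in range(192,209): print(v,[tuple(g[v,u]) for u in range(234,243)] if v>200 else "", Q[v,238])
g=w["frame"].astype(int)
for v in range(198,208): print(v,[tuple(g[v,u]) for u in range(269,280)],cloud(w)[v,274])
P=cloud(w)  # housing top corners by depth
T=w["camera_from_world"]
def pr(c,p):
    q=c["camera_from_world"]@np.r_[p,1];return c["cx"]-c["fx"]*q[0]/q[2],c["cy"]+c["fy"]*q[1]/q[2]
for n,p in(("tip@tcp",[.596,-.033,.058]),("tcp",[.596,-.033,.1645])): print(n,pr(w,p),pr(s,p))
E
```

```text
dot w (np.float64(272.39953632148377), np.float64(191.2805255023184)) [ 0.5977 -0.0325  0.018 ] [ 0.5918 -0.0313  0.0207]
dot s (np.float64(237.91860465116278), np.float64(215.81976744186048)) [ 0.5989 -0.0312  0.018 ]
192  [ 0.5736 -0.0355  0.1262]
193  [ 0.579  -0.0353  0.1183]
194  [ 0.5772 -0.0352  0.1163]
195  [ 0.5886 -0.035   0.1034]
196  [ 0.5955 -0.0348  0.0941]
197  [ 0.5882 -0.0347  0.0967]
198  [ 0.5879 -0.0345  0.0933]
199  [ 0.5904 -0.0344  0.0877]
200  [ 0.5911 -0.0342  0.0835]
201 [(np.int64(240), np.int64(200), np.int64(141)), (np.int64(239), np.int64(197), np.int64(140)), (np.int64(211), np.int64(166), np.int64(120)), (np.int64(132), np.int64(111), np.int64(89)), (np.int64(80), np.int64(80), np.int64(72)), (np.int64(117), np.int64(98), np.int64(76)), (np.int64(204), np.int64(159), np.int64(112)), (np.int64(243), np.int64(205), np.int64(142)), (np.int64(240), np.int64(205), np.int64(143))] [ 0.5923 -0.034   0.0789]
202 [(np.int64(237), np.int64(194), np.int64(134)), (np.int64(241), np.int64(200), np.int64(140)), (np.int64(236), np.int64(187), np.int64(130)), (np.int6
[... 7735 characters left out ...]
64(20)), (np.int64(40), np.int64(24), np.int64(10)), (np.int64(41), np.int64(25), np.int64(12)), (np.int64(41), np.int64(26), np.int64(12)), (np.int64(40), np.int64(25), np.int64(10)), (np.int64(41), np.int64(26), np.int64(12)), (np.int64(41), np.int64(25), np.int64(11)), (np.int64(39), np.int64(25), np.int64(10)), (np.int64(68), np.int64(44), np.int64(24)), (np.int64(95), np.int64(59), np.int64(34))] [ 0.6108 -0.025   0.1193]
tip@tcp (np.float64(271.6325819176915), np.float64(204.4304153482127)) (np.float64(237.93124137159853), np.float64(205.85691013240077))
tcp (np.float64(270.70015040114896), np.float64(257.95320447052194)) (np.float64(236.06107909085202), np.float64(175.50561017928987))
```

```bash
python3 - <<'E'
import pickle;from h import *
np.set_printoptions(precision=4,suppress=True)
w=pickle.load(open("w3.pkl","rb"));s=pickle.load(open("c3.pkl","rb"))["scene"]
print(ray(w,273.7,203.6,.059),ray(s,238.3,205.5,.059),ray(s,238.3,205.5,.056))
E
```

```text
[ 0.5979 -0.0339  0.059 ] [ 0.5963 -0.0341  0.059 ] [ 0.5997 -0.0341  0.056 ]
```

Request:
{"api": "step_arm", "payload": {
  "steps": [
    [0,0.007,-0.04,0],
    [0,0.007,-0.08,0],
    [0,0.007,-0.11,0],
    [0,0.007,-0.13,0],
    [0,0.007,-0.13,0],
    [0,0.007,-0.13,0],
    [0,0.007,-0.13,0],
    [0,0.007,-0.13,0]
  ]
}}

```text
time: 5.82
position: [0.5958, -0.0308, 0.1314]
eef_rot: [0.953, 0.302, 0.0, 0.0]
wrist_force: [0.1, -0.1, -1.0]
finger_gap: 0.0258
grasp_force: 25.0
```

```bash
python3 w.py w4; python3 - <<'E'
from cell import arm;import cv2,pickle,numpy as np
c=arm.camera("scene");pickle.dump(c,open("s4.pkl","wb"))
a=cv2.resize(c["frame"][185:240,205:275,::-1],(700,550),interpolation=cv2.INTER_CUBIC)[100:400]
b=cv2.imread("pics/w4.png");b=cv2.resize(b[180:230,240:310],(420,300),interpolation=cv2.INTER_CUBIC)
o=np.zeros((600,700,3),np.uint8);o[:300]=a;o[300:,:420]=b;cv2.imwrite("pics/both4.png",cv2.convertScaleAbs(o,alpha=1.6))
E
```

```text
5.8167 [ 0.5958 -0.0308  0.1314] [0.9533 0.3021 0.0005 0.0003] [-0.2541  0.2866  1.6166  0.      1.2374  0.7029] [ 0.0728 -0.0683 -1.0117] 0.025777020266020183 24.991202652454376
```

View pics/both4.png

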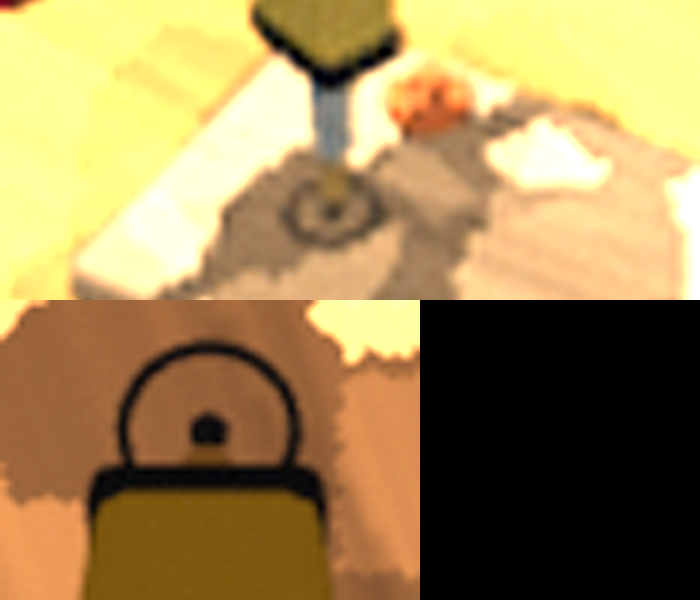

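The wrist crop shows the dot at (274.7,201.8), with the tip's front edge directly below it at row 204.5, so sideways alignment is good. Next I'll correct for the tip's radius along the tool x axis, and check that against the housing's front edge.

```bash
python3 - <<'E'
import pickle;from h import *
np.set_printoptions(precision=4,suppress=True)
w=pickle.load(open("w4.pkl","rb"));s=pickle.load(open("s4.pkl","rb"))
tx=np.array([np.cos(.6135),np.sin(.6135),0]);ty=np.array([tx[1],-tx[0],0])
dot=ray(w,274.7,201.8,.018);g=w["frame"][...].astype(int)
print([ (v,tuple(map(int,g[v,274])),tuple(map(int,g[v,277])),tuple(map(int,g[v,281]))) for v in range(199,213)])
t=ray(w,274.9,204.6,.0301)-.0038*tx; f=ray(w,274.7,207.8,.080)-.018*tx
for n,p in(("dot",dot),("tip",t),("housing axis",f)): print(n,p,"dot-p along tx,ty mm",(dot-p)@tx*1e3,(dot-p)@ty*1e3)
d2=ray(s,238.1,216.1,.018);t2=ray(s,238.6,214.6,.0255);print("scene",d2,t2,d2-t2)
E
```

```text
[(199, (27, 19, 14), (81, 51, 31), (89, 57, 34)), (200, (9, 8, 9), (50, 31, 21), (90, 58, 34)), (201, (10, 9, 10), (31, 21, 15), (90, 58, 34)), (202, (8, 8, 7), (39, 26, 17), (92, 59, 35)), (203, (16, 13, 10), (43, 28, 17), (92, 58, 34)), (204, (54, 34, 14), (72, 46, 25), (92, 59, 34)), (205, (70, 44, 17), (79, 50, 25), (93, 59, 34)), (206, (69, 43, 16), (70, 44, 18), (95, 61, 35)), (207, (40, 25, 10), (38, 24, 10), (55, 35, 21)), (208, (7, 7, 6), (9, 9, 9), (6, 7, 7)), (209, (7, 6, 7), (6, 6, 6), (6, 5, 6)), (210, (6, 5, 7), (7, 6, 7), (6, 6, 7)), (211, (32, 22, 9), (31, 22, 9), (31, 23, 8)), (212, (67, 46, 9), (66, 46, 8), (67, 46, 11))]
dot [ 0.5977 -0.0329  0.018 ] dot-p along tx,ty mm 0.0 0.0
tip [ 0.5955 -0.0346  0.0301] dot-p along tx,ty mm 2.779262933111642 -0.1340800738476595
housing axis [ 0.5941 -0.0351  0.08  ] dot-p along tx,ty mm 4.1822404839551774 0.21182158083508734
scene [ 0.5976 -0.0317  0.018 ] [ 0.5956 -0.0334  0.0255] [ 0.0021  0.0017 -0.0075]
```

Request:
{"api": "step_arm", "payload": {
  "steps": [
    [0.01,0.0065,0,0],
    [0.01,0.0065,-0.008,0],
    [0.01,0.0065,-0.016,0],
    [0.01,0.0065,-0.016,0],
    [0.01,0.0065,-0.016,0],
    [0.01,0.0065,-0.016,0]
  ]
}}

```text
time: 6.42
position: [0.5978, -0.0291, 0.1268]
eef_rot: [0.953, 0.302, -0.0, -0.0]
wrist_force: [0.7, 0.3, -0.0]
finger_gap: 0.0258
grasp_force: 25.0
```

```bash
cat > f.py <<'E'
from cell import arm;import numpy as np
F=[];Z=[]
for i in range(8): s=arm.read_state();F.append(s["wrist_force"]);Z.append(s["position"]);arm.camera("top")
print(s["time"],np.mean(F,0).round(2),np.std(F,0).round(2),np.mean(Z,0).round(4),np.std(Z,0).round(4))
E
python3 f.py; python3 w.py w5; python3 -c "
import cv2
b=cv2.imread('pics/w5.png');cv2.imwrite('pics/w5c.png',cv2.convertScaleAbs(cv2.resize(b[180:220,245:305],(600,400),interpolation=cv2.INTER_CUBIC),alpha=1.6))"
```

```text
6.7667 [ 0.31 -0.04 -1.13] [0.48 0.71 0.44] [ 0.5979 -0.0291  0.1269] [0.     0.     0.0001]
6.8167 [ 0.5979 -0.0291  0.1269] [0.9533 0.3021 0.     0.    ] [-0.2503  0.2971  1.6131 -0.      1.2313  0.7067] [ 0.1742 -1.087  -0.4349] 0.025590785792076003 24.99119371175766
```

View pics/w5c.png

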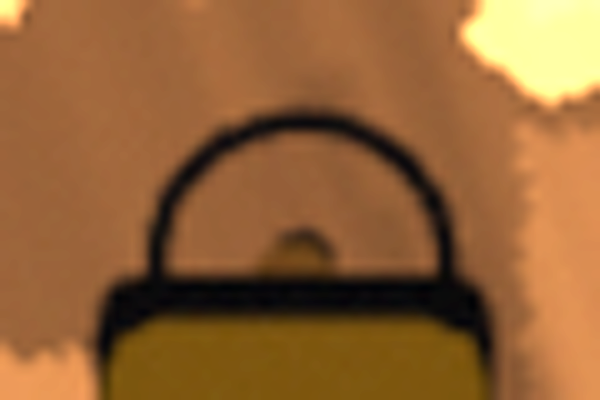

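The tip now covers the dot, leaving only a thin dark sliver at its top edge, so it's centred in the ring.

Request:
{"api": "step_arm", "payload": {
  "steps": [
    [0,0,-0.008,0],
    [0,0,-0.016,0],
    [0,0,-0.022,0],
    [0,0,-0.026,0],
    [0,0,-0.026,0],
    [0,0,-0.026,0]
  ]
}}

```text
time: 7.37
position: [0.5981, -0.0292, 0.1206]
eef_rot: [0.953, 0.302, 0.0, 0.0]
wrist_force: [-0.0, 0.8, 1.5]
finger_gap: 0.0258
grasp_force: 25.0
```

```bash
python3 f.py
```

```text
7.7167 [ 0.48 -0.02  1.32] [0.5  0.85 0.34] [ 0.5981 -0.0292  0.1206] [0. 0. 0.]
```

Request:
{"api": "step_arm", "payload": {
  "steps": [
    [0,0,-0.004,0],
    [0,0,-0.008,0],
    [0,0,-0.008,0],
    [0,0,-0.008,0],
    [0,0,-0.008,0],
    [0,0,-0.008,0]
  ]
}}

```text
time: 8.27
position: [0.5981, -0.0291, 0.1185]
eef_rot: [0.953, 0.302, 0.0, 0.0]
wrist_force: [0.2, -0.8, 2.9]
finger_gap: 0.0259
grasp_force: 25.0
```

```bash
python3 f.py; python3 f.py; python3 w.py w6; python3 - <<'E'
from cell import arm;import cv2,numpy as np
c=arm.camera("scene");a=cv2.resize(c["frame"][170:245,195:300,::-1],(560,400),interpolation=cv2.INTER_CUBIC)
b=cv2.imread("pics/w6.png");b=cv2.resize(b[175:225,235:315],(320,200))
o=np.zeros((600,560,3),np.uint8);o[:400]=a;o[400:,:320]=b;cv2.imwrite("pics/both6.png",cv2.convertScaleAbs(o,alpha=1.3))
E
```

```text
8.6167 [ 0.95 -0.31  1.93] [0.62 0.49 0.49] [ 0.598  -0.0291  0.1184] [0. 0. 0.]
9.0167 [ 0.99 -0.34  1.78] [0.41 0.54 0.24] [ 0.598  -0.0291  0.1184] [0. 0. 0.]
9.0667 [ 0.598  -0.0291  0.1184] [0.9533 0.3021 0.0001 0.    ] [-0.2503  0.3066  1.6193 -0.      1.2155  0.7067] [0.9347 0.2064 1.3153] 0.02605148075643471 24.99281734228134
```

View pics/both6.png

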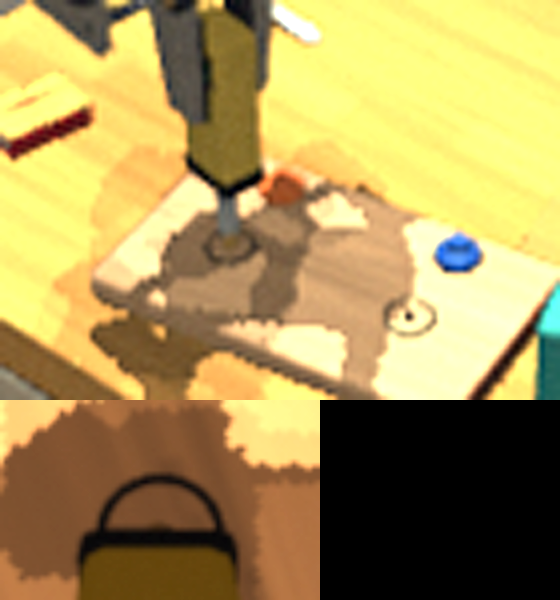

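The tip sits on the dot in the orange marker's ring. The push is about 3.0 N and the height puts the plunger about 5.9 mm in, so both point to halfway. The meter is upright and the markers haven't moved.

```bash
python3 -c "
from cell import arm
print(arm.hand_in())"
```

```text
the job is handed in; nothing more can be done
None
```

I handed the job in with the yellow meter still gripped and upright, its tip on the dot of the orange marker's ring and pushed about halfway in (about 3 N); the judge's result was not shown.

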